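# Start the desk up for a video call

## Robot

A 7-joint arm with a two-finger parallel gripper is mounted at the origin on the work surface. World frame = base frame: x ahead of the robot, y to its left, z up, the work surface at z = 0. Lengths are in m, angles in rad, forces in N, time in s.
With the tool pointing down it reaches from about 0.4 to 0.85 m from the base axis. Payload 4.5 kg.
Tool frame: the origin (TCP) lies at the very end of the fingers, on their centre line; the grasp point (between the pads) lies 19 mm behind it; z points along the fingers, y is the line along which they close (so a half turn about z gives the same grasp; the last joint's range is limited). The gripper opens to 88 mm and grips with 3 to 60 N. Pads are 18 mm wide; open, the fingers measure 123 mm over their backs; the gripper's body (75 mm by 187 mm) begins 45 mm behind the grasp point.
Start: joints at [1.285, 0.689, -0.195, 1.565, 0.157, 0.902, -0.215], TCP at [0.197, -0.593, 0.218] pointing down, gripper open.
Joint ranges: [-3.01, 3.01], [-0.46, 2.08], [-1.47, 1.51], [0.13, 2.56], [-1, 4.14], [0.04, 2.09], [-2.66, 2.66]. Speed limits (rad/s): [2.57, 2.57, 3.14, 3.14, 3.14, 3.14, 3.14].

## Interface

Orientations are given as a unit quaternion [x, y, z, w].
In Python, from plant import r gives the robot as it stands. The module is installed in compiled form; this text tells all that it offers.
- The arm moves only by the shell command python3 -m pendant 'ROWS' [FORCE]. ROWS is JSON, one flat list of numbers, 7 for each row, row after row: the opening, from 0 (shut) to 1 (fully open), then the shift along the tool's x, y, z scaled (see below), then the turn, a rotation vector about the tool's x, y, z scaled (see below). A call has 1 to 12 rows; each row is the pose to reach, as a shift and turn from the pose commanded when the call began, along the tool's axes at that moment; what a row does not reach only later rows make up. The controller multiplies each number of a shift by 0.15 m and each number of a turn by pi/2 rad. A row lasts 1/10 s, in which the tool goes at most 50 mm and 8.59 degrees, less where a joint would pass 70% of its speed; a pose out of reach is approached as far as the arm can. A call with a number of a shift or a turn outside -1 to 1 is refused whole. A call with a gripper value outside its range is refused whole. The fingers move at their own pace and stop on an object; FORCE is the grip in N (left out, the last holds). Time passes only in rows, so rows that repeat a pose let the fingers close. It gives the time, the measured TCP pose, the force, the opening and the grip force at its end, in the units of the state.
- r.get_state(): the state, without advancing time (a new reading comes with each control period).
- r.snapshot(name): name is "scene" or "top" or "wrist"; returns a dict with "img" (420x560x3 uint8, red, green, blue), "mtx" (3x3 intrinsics, pixels), "cam_to_world" (4x4, takes a point from camera to world coordinates). Camera axes: x right, y up, looking along -z (the intrinsics and any distortion apply to the point x, -y, -z); pixel columns grow to the right and rows downward; lengths in m; the calibration is good to about 2 mm. The wrist camera is an equidistant fisheye: a pixel r from the principal point sees the ray r / f radians off the axis. A picture is of the moment at which its call begins. There is no depth.
- r.finish_job(): hands the job in; it is judged then, once.
The state is a dict: "clock": time; "q": joint angles; "qd": joint speeds; "joint_torque": joint torques, N m; "tool_pos": TCP position; "eef_rot": TCP orientation; "contact_force": force on the tool from outside, world axes, zero at the start; "moment": the same for the moment, N m; "opening": opening from 0.0 (shut) to 1.0 (fully open); "finger_force": force on a finger pad.
Only numpy, scipy, OpenCV 4.12 (cv2) and the standard library are available. Lean on these libraries where they do the work, as an engineer would, in place of code of your own. Each camera call takes 0.05 s, during which the arm holds its last target. There are 200 camera calls.

## Task

Get this home-office desk ready for a call by tapping three things lightly with the fingertips, in this order: press the push switch on the power block, then tap the keyboard's space bar, then press the large middle key of the round conference speaker. Press each one down and let it come back up before you go to the next. Only touch them: do not lift or shove the devices, do not press the speaker's small keys, and leave everything else on the desk alone.

Things in the scene. Friction and masses are not known exactly. Their poses are not given: they have to be found in the camera images.
- power_block: desk power block, a loose white plastic box 110 x 64 mm and 48 mm high, roughly 0.8 kg; origin at the centre of its underside, x along its length, z up. Its top carries a flat grey round socket at the -x end and the round push switch at the +x end; it may stand turned any way
- power_switch (a joint): travel of the power block's push switch, a white round button 28 mm across standing 9 mm proud of the block's top: 0 up, 0.006 m fully down. It is sprung: starts to move at about 1.2 N, fully down at about 5 N, comes back up by itself; 0.003 m (half way) switches
- power_switch_top (a point): centre of the push switch's top face, 57 mm above the desk when up, 30 mm from the block's centre towards its +x end; moves down with the switch
- keyboard: loose compact black keyboard, 115 mm deep (its x) and 280 mm wide (its y), housing 16 mm high with grey keys up to 19.5 mm, roughly 0.8 kg; origin at the centre of its underside, z up. The space bar is in the front row, on its -x edge, the edge nearest the robot. The other keys are fixed
- space_bar (a joint): travel of the space bar, the longest key (130 mm along the keyboard's y, 21 mm deep): 0 up, 0.005 m fully down. Sprung: starts to move at about 1.2 N, fully down at about 4.2 N, comes back up by itself; 0.0025 m (half way) counts as a tap
- space_bar_top (a point): centre of the space bar's top face, 23 mm above the desk when up, 43.5 mm from the keyboard's centre towards its -x edge; moves down with the bar. The next row of keys, to +x, starts 5.7 mm beyond the bar's rear edge and stands 3.5 mm lower than the bar
- speaker: loose conference speaker, a black round puck 128 mm across and 36 mm high, roughly 0.6 kg; origin at the centre of its underside, z up. On its top: one large round key in the middle and three small round keys (13 mm across, 6 mm proud) around it, their centres 47 mm from the middle
- middle_key (a joint): travel of the conference speaker's large middle key, 38 mm across, 9 mm proud of the puck's top: 0 up, 0.006 m fully down. Sprung: starts to move at about 1.2 N, fully down at about 5 N, comes back up by itself; 0.003 m (half way) switches
- middle_key_top (a point): centre of the middle key's top face, 45 mm above the desk when up; moves down with the key
- small_key0 (a joint): travel of one of the speaker's three small outer keys (0 up, 0.004 m down, light spring), at 0 degrees about the speaker's z from its x; not to be pressed
- small_key1 (a joint): travel of one of the speaker's three small outer keys (0 up, 0.004 m down, light spring), at 120 degrees about the speaker's z from its x; not to be pressed
- small_key2 (a joint): travel of one of the speaker's three small outer keys (0 up, 0.004 m down, light spring), at 240 degrees about the speaker's z from its x; not to be pressed
- mug: bystander: white mug, 80 mm across, 92 mm high, handle at its +y; origin at the centre of its underside; to be left alone
- pen_pot: bystander: dark steel pot, 72 mm across, 95 mm high, with three pens up to 145 mm high; origin at the centre of its underside; to be left alone
- clip_jar: bystander: small clear jar with a metal cap, 64 mm across, 70 mm high; origin at the centre of its underside; to be left alone
- stapler: bystander: stapler 130 x 36 mm, about 52 mm high; origin at the centre of its underside; to be left alone
- mouse: bystander: black computer mouse 104 x 60 mm, 31 mm high; origin at the centre of its underside; to be left alone
- sticky_notes: bystander: block of paper notes 76 x 76 x 30 mm; origin at the centre of its underside; to be left alone
- tape_roll: bystander: grey roll of tape lying flat, 80 mm across, 22 mm high; origin at the centre of its underside; to be left alone
Not all that is in view belongs to the job. What is shaped like the speaker but white is not meant. Leave any purple look-alike of the power_block alone.

How it is judged:
By the outcome, as a careful person would: the job done as asked, in the order asked, and still so for the second after the job is handed in, with the robot touching nothing.
It also fails if it takes over 51 s, if anything falls off the work surface, if the arm or the gripper's body presses on something with over 40 N, if the wrist force passes 120 N, or if a joint passes its speed limit or range.

## Working session

There is one attempt and no reset: what is moved stays moved. The work goes in short steps, Python scripts to look and compute and a shell command to move; the robot and the scene stay as the last step left them, time stands still between calls to the robot, and variables do not carry over. Pictures are saved under pics/ and viewed, at most 10 in all, crops included, and the job is handed in when it is done.

```bash
mkdir -p pics; python3 - <<'E'
from plant import r
import cv2,pickle
for n in("scene","top"):
    s=r.snapshot(n);pickle.dump(s,open(n+".pkl","wb"));cv2.imwrite(f"pics/{n}0.png",s["img"][:,:,::-1])
st=r.get_state();print({k:st[k] for k in("clock","tool_pos","eef_rot","contact_force","opening")})
E
```

```text
{'clock': 0.1, 'tool_pos': array([ 0.19625797, -0.59276315,  0.21732884]), 'eef_rot': array([ 9.87234980e-01,  1.59268545e-01, -1.82104477e-04, -7.69502101e-04]), 'contact_force': array([-0.69693785, -0.35168467, -1.18206432]), 'opening': 0.9997014391327165}
```

View pics/top0.png

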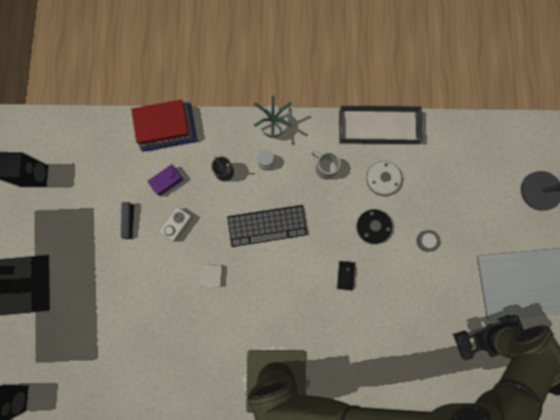

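View pics/scene0.png

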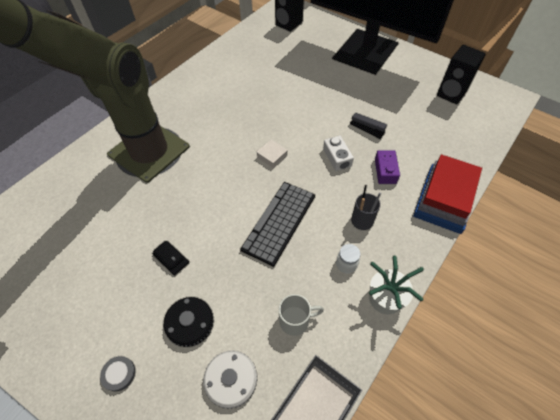

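The top view shows the power block at (176,224), the keyboard at (267,225) and the black speaker at (375,226). The scene view shows them at (338,152), (279,223) and (188,321). The look-alikes are purple at (165,180) and white at (384,178) in the top view. Next I'll enlarge the three devices.

```bash
python3 - <<'E'
import cv2,pickle,numpy as np
T=pickle.load(open("top.pkl","rb"));S=pickle.load(open("scene.pkl","rb"))
def c(s,u,v,h):return cv2.resize(s["img"][v-h:v+h,u-h:u+h,::-1],(260,260),interpolation=cv2.INTER_CUBIC)
m=np.vstack([np.hstack([c(T,176,224,26),c(T,267,225,45),c(T,375,226,26)]),np.hstack([c(S,338,152,26),c(S,279,223,45),c(S,188,321,32)])])
cv2.imwrite("pics/m.png",m)
for s in(T,S):print(s["mtx"].round(1).tolist(),s["cam_to_world"].round(3).tolist())
E
```

```text
[[424.2, 0.0, 281.8], [0.0, 424.2, 212.3], [0.0, 0.0, 1.0]] [[0.006, 0.989, -0.148, 0.362], [-1.0, 0.008, 0.01, -0.001], [0.011, 0.148, 0.989, 1.544], [0.0, 0.0, 0.0, 1.0]]
[[384.5, 0.0, 283.1], [0.0, 384.5, 218.0], [0.0, 0.0, 1.0]] [[0.799, -0.508, 0.322, 0.924], [0.602, 0.68, -0.419, -0.442], [-0.006, 0.529, 0.849, 1.01], [0.0, 0.0, 0.0, 1.0]]
```

View pics/m.png

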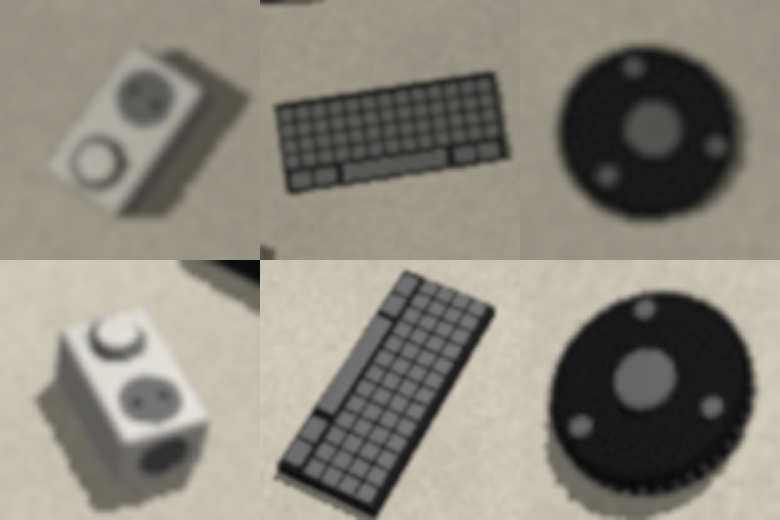

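The montage shows the switch at the block's lower-left end, at about (169.4,230.6) in top and (335.8,140.6) in scene. The space bar is at (269,237.5) and (268,214), and the middle key at (375.6,225.6) and (186.8,318.3). I'll triangulate these, using mask centroids where they work.

```bash
cat > h.py <<'E'
import numpy as np,cv2,pickle
from scipy.spatial.transform import Rotation as R
def ray(s,u,v,fish=False):
    K=s["mtx"];M=s["cam_to_world"]
    x=(u-K[0,2])/K[0,0];y=(v-K[1,2])/K[1,1]
    if fish:
        t=np.hypot(x,y);k=np.sin(t)/t;d=np.array([x*k,-y*k,-np.cos(t)])
    else:d=np.array([x,-y,-1.])
    d=M[:3,:3]@d;return M[:3,3],d/np.linalg.norm(d)
def plane(o,d,z):return o+d*(z-o[2])/d[2]
def tri(rs):
    A=sum(np.eye(3)-np.outer(d,d) for o,d in rs);b=sum((np.eye(3)-np.outer(d,d))@o for o,d in rs)
    return np.linalg.solve(A,b)
def blob(s,u,v,lo,hi,h=12):
    g=cv2.cvtColor(s["img"],cv2.COLOR_RGB2GRAY);u0,v0=int(u),int(v);m=np.zeros_like(g)
    m[v0-h:v0+h+1,u0-h:u0+h+1]=cv2.inRange(g,lo,hi)[v0-h:v0+h+1,u0-h:u0+h+1]
    n,l,st,c=cv2.connectedComponentsWithStats(m,connectivity=4)
    k=l[v0,u0];return (tuple(c[k].round(1)),int(st[k,4]),int(g[v0,u0])) if k else (None,0,int(g[v0,u0]))
E
python3 - <<'E'
from h import *
T=pickle.load(open("top.pkl","rb"));S=pickle.load(open("scene.pkl","rb"))
P={"switch":((168.9,230.1),(335.3,140.1),.057),"space":((268.6,237.0),(267.4,213.5),.023),"mid":((375.1,225.1),(186.3,317.8),.045)}
for n,(a,b,z) in P.items():
    ra,rb=ray(T,*a),ray(S,*b)
    print(n,"tri",tri([ra,rb]).round(4),"top",plane(*ra,z).round(4),"scene",plane(*rb,z).round(4))
    print("  centre grey",blob(T,*a,0,255)[2],blob(S,*b,0,255)[2])
print("mid blobs",blob(T,375,225,60,140),blob(S,186,318,60,160))
# keyboard yaw (space bar ends, z .023) & block axis (socket vs switch)
f=lambda x,y,h,u,v:(u-h+x*2*h/260-.5,v-h+y*2*h/260-.5)
e=[plane(*ray(T,*f(x,y,45,267,225)),.023) for x,y in((83,174),(188,159))];print("bar ends",np.round(e,4))
print("socket",plane(*ray(T,*f(145,97,26,176,224)),.048).round(4))
E
```

```text
switch tri [0.5172 0.3795 0.0561] top [0.5174 0.3796 0.057 ] scene [0.5173 0.3784 0.057 ]
  centre grey 172 219
space tri [0.4996 0.0306 0.0207] top [0.4987 0.0299 0.023 ] scene [0.5011 0.0303 0.023 ]
  centre grey 87 112
mid tri [ 0.5413 -0.351   0.0456] top [ 0.5421 -0.3499  0.045 ] scene [ 0.5402 -0.3521  0.045 ]
  centre grey 82 102
mid blobs ((np.float64(375.1), np.float64(225.5)), 86, 82) ((np.float64(186.2), np.float64(317.7)), 179, 101)
bar ends [[ 0.4884  0.0957  0.023 ]
 [ 0.5081 -0.0347  0.023 ]]
socket [0.5657 0.35   0.048 ]
```

Both views agree to about 2 mm: switch (0.517, 0.379), space bar (0.500, 0.030), middle key (0.541, -0.351), with the triangulated heights matching the text. I'll shut the fingers, turn the tool to the keyboard's yaw and start moving.

```bash
python3 -m pendant '[0,0.93,-0.04,0,0,0,0.108, 0,0.93,-0.04,0,0,0,0.108, 0,0.93,-0.04,0,0,0,0.108, 0,0.93,-0.04,0,0,0,0.108]' 10
python3 -m pendant '[0,0.97,-0.19,0,0,0,0, 0,0.97,-0.19,0,0,0,0, 0,0.97,-0.19,0,0,0,0, 0,0.97,-0.19,0,0,0,0]'
python3 -m pendant '[0,0.47,-0.87,0,0,0,0, 0,0.47,-0.87,0,0,0,0, 0,0.47,-0.87,0,0,0,0, 0,0.47,-0.87,0,0,0,0]'
python3 -c "
from plant import r;s=r.get_state();print(s['q'].round(2),s['eef_rot'].round(3))"
```

```text
clock: 0.5
tool_pos: [0.3358, -0.5389, 0.2176]
eef_rot: [0.997, 0.081, 0.003, -0.001]
contact_force: [0.1, -0.2, 0.8]
opening: 0.669
finger_force: 0.0
clock: 0.9
tool_pos: [0.4757, -0.4873, 0.2173]
eef_rot: [0.997, 0.081, 0.003, -0.002]
contact_force: [0.5, 1.0, 0.0]
opening: 0.299
finger_force: 0.0
clock: 1.3
tool_pos: [0.5207, -0.3446, 0.2178]
eef_rot: [0.997, 0.081, 0.001, -0.003]
contact_force: [0.6, 0.4, -0.2]
opening: 0.008
finger_force: 0.0
[ 0.58  0.69 -0.11  1.57  0.08  0.89 -0.97] [ 0.997  0.081  0.001 -0.003]
```

```bash
cat > w.py <<'E'
import sys,pickle,cv2
from plant import r
n=sys.argv[1];s=r.snapshot("wrist");pickle.dump(s,open(n+".pkl","wb"));cv2.imwrite(f"pics/{n}.png",s["img"][:,:,::-1])
st=r.get_state();print(n,st["clock"],st["tool_pos"].round(4),st["q"].round(2))
E
python3 w.py w_mid
python3 -m pendant '[0,0.15,-0.95,0,0,0,0, 0,0.15,-0.95,0,0,0,0, 0,0.15,-0.95,0,0,0,0, 0,0.15,-0.95,0,0,0,0]' >/dev/null
python3 -m pendant '[0,0.15,-0.95,0,0,0,0, 0,0.15,-0.95,0,0,0,0, 0,0.15,-0.95,0,0,0,0, 0,0.15,-0.95,0,0,0,0]'
python3 w.py w_space
python3 -m pendant '[0,0.15,-0.95,0,0,0,0, 0,0.15,-0.95,0,0,0,0, 0,0.15,-0.95,0,0,0,0, 0,0.15,-0.95,0,0,0,0]' >/dev/null
python3 -m pendant '[0,0.15,-0.95,0,0,0,0, 0,0.15,-0.95,0,0,0,0, 0,0.15,-0.95,0,0,0,0, 0,0.15,-0.95,0,0,0,0]'
python3 -m pendant '[0,0.15,-0.95,0,0,0,0, 0,0.15,-0.95,0,0,0,0, 0,0.15,-0.95,0,0,0,0, 0,0.15,-0.95,0,0,0,0]'
python3 w.py w_sw
python3 - <<'E'
import cv2,numpy as np
a=[cv2.resize(cv2.imread(f"pics/{n}.png"),(400,300),interpolation=cv2.INTER_AREA) for n in("w_mid","w_space","w_sw")]
cv2.imwrite("pics/w3.png",np.vstack([np.hstack(a[:2]),np.hstack([a[2],a[2]*0])]))
E
```

```text
w_mid 1.35 [ 0.5185 -0.3497  0.2179] [ 0.58  0.69 -0.11  1.57  0.08  0.89 -0.97]
clock: 2.15
tool_pos: [0.5191, -0.0601, 0.218]
eef_rot: [0.997, 0.079, 0.0, -0.002]
contact_force: [-0.1, -0.2, -0.9]
opening: 0.005
finger_force: 0.0
w_space 2.2 [ 0.519  -0.0644  0.218 ] [ 0.08  0.55 -0.08  1.88  0.06  0.71 -1.44]
clock: 3.0
tool_pos: [0.5213, 0.2281, 0.2178]
eef_rot: [0.997, 0.078, 0.001, -0.002]
contact_force: [-0.5, -0.4, 0.1]
opening: 0.005
finger_force: 0.0
clock: 3.4
tool_pos: [0.5217, 0.3722, 0.2174]
eef_rot: [0.997, 0.078, 0.0, -0.002]
contact_force: [-0.7, 0.3, 0.9]
opening: 0.004
finger_force: 0.0
w_sw 3.45 [0.5227 0.3675 0.2173] [-0.68  0.7  -0.02  1.53  0.01  0.91 -2.12]
```

View pics/w3.png

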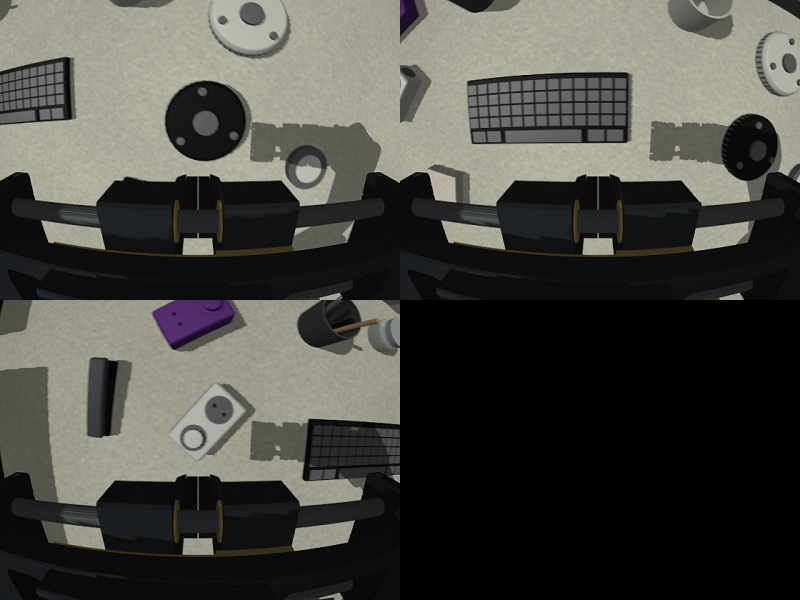

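The wrist views at half height show the middle key at about (288,172) in full-image pixels, the space bar at (180,190) and the switch top at (270,190). I'll cross-check these against the fixed-camera positions.

```bash
python3 - <<'E'
from h import *
for n,uv,z,h in(("w_mid",(288,172),.045,30),("w_space",(180,190),.023,60),("w_sw",(270,191),.057,20)):
    s=pickle.load(open(n+".pkl","rb"));g=blob(s,*uv,0,255)[2]
    for w in(12,20,28):
        c,a,_=blob(s,*uv,g-w,min(255,g+w),h)
        print(n,g,w,c,a,plane(*ray(s,*c,True),z).round(4) if c else None)
from plant import r
s=r.get_state();print(s["tool_pos"].round(4),s["eef_rot"].round(4),s["contact_force"].round(2))
E
```

```text
w_mid 94 12 (np.float64(287.3), np.float64(172.0)) 884 [ 0.5417 -0.3519  0.045 ]
w_mid 94 20 (np.float64(287.3), np.float64(172.0)) 918 [ 0.5417 -0.3519  0.045 ]
w_mid 94 28 (np.float64(287.3), np.float64(172.1)) 962 [ 0.5416 -0.3519  0.045 ]
w_space 102 12 (np.float64(194.9), np.float64(190.3)) 1516 [0.4997 0.0329 0.023 ]
w_space 102 20 (np.float64(194.6), np.float64(190.2)) 1544 [0.4997 0.0333 0.023 ]
w_space 102 28 (np.float64(194.4), np.float64(190.2)) 1564 [0.4997 0.0335 0.023 ]
w_sw 176 12 (np.float64(269.7), np.float64(194.2)) 452 [0.5184 0.3791 0.057 ]
w_sw 176 20 (np.float64(269.6), np.float64(194.1)) 477 [0.5185 0.3792 0.057 ]
w_sw 176 28 (np.float64(269.7), np.float64(194.0)) 496 [0.5186 0.3792 0.057 ]
[0.5227 0.3675 0.2173] [9.971e-01 7.580e-02 2.000e-04 0.000e+00] [ 0.88 -1.3   0.38]
```

```bash
python3 -m pendant '[0,-0.02,-0.08,0.3,0,0,0, 0,-0.02,-0.08,0.6,0,0,0, 0,-0.02,-0.08,0.85,0,0,0, 0,-0.02,-0.08,0.95,0,0,0, 0,-0.02,-0.08,0.95,0,0,0, 0,-0.02,-0.08,0.95,0,0,0, 0,-0.02,-0.08,0.95,0,0,0]'
python3 w.py w_sw2
```

```text
clock: 4.15
tool_pos: [0.5187, 0.3787, 0.0778]
eef_rot: [0.997, 0.074, 0.002, -0.001]
contact_force: [-0.7, -0.4, 1.3]
opening: 0.005
finger_force: 0.0
w_sw2 4.2 [0.5184 0.379  0.0777] [-0.69  0.89 -0.02  1.63  0.02  0.63 -2.15]
```

View pics/w_sw2.png

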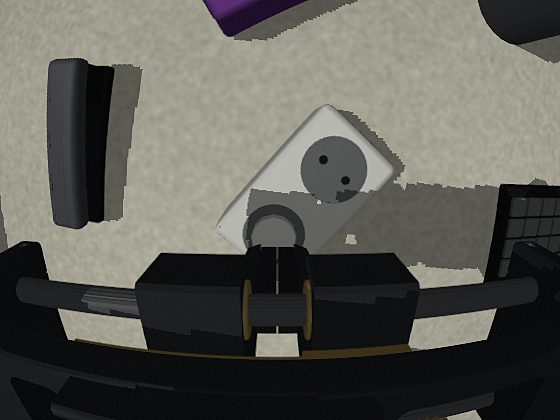

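The fingertips sit over the switch, which is at about (274,230) behind them. I'll press it in small steps and watch the force.

```bash
python3 -m pendant '[0,0,0,0.05,0,0,0, 0,0,0,0.10,0,0,0, 0,0,0,0.13,0,0,0, 0,0,0,0.145,0,0,0, 0,0,0,0.145,0,0,0]'
python3 -m pendant '[0,0,0,0.007,0,0,0, 0,0,0,0.01,0,0,0, 0,0,0,0.01,0,0,0]'
```

```text
clock: 4.7
tool_pos: [0.5164, 0.3783, 0.0531]
eef_rot: [0.997, 0.075, -0.0, 0.0]
contact_force: [-0.7, 0.0, -0.2]
opening: 0.009
finger_force: 0.0
clock: 5.0
tool_pos: [0.5168, 0.3785, 0.0523]
eef_rot: [0.997, 0.075, 0.0, -0.0]
contact_force: [-0.1, 0.7, -0.3]
opening: 0.007
finger_force: 0.0
```

```bash
python3 -m pendant '[0,0,0,0.007,0,0,0, 0,0,0,0.007,0,0,0, 0,0,0,0.007,0,0,0]'
python3 w.py w_sw3
python3 - <<'E'
from plant import r
import numpy as np
print(r.get_state()["contact_force"])
E
```

```text
clock: 5.3
tool_pos: [0.5167, 0.3785, 0.0512]
eef_rot: [0.997, 0.075, 0.0, 0.0]
contact_force: [-0.1, 0.2, 0.3]
opening: 0.002
finger_force: 0.0
w_sw3 5.35 [0.5167 0.3784 0.0512] [-0.69  0.92 -0.02  1.64  0.03  0.58 -2.15]
[-0.36766931 -0.03287518  0.89247614]
```

View pics/w_sw3.png

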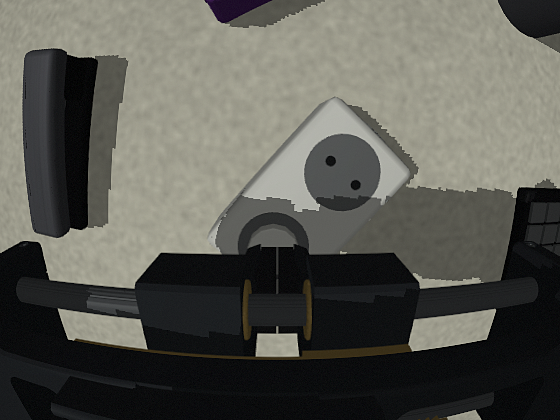

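```bash
python3 - <<'E'
from h import *
def proj(s,p):
    M=s["cam_to_world"];q=M[:3,:3].T@(np.array(p)-M[:3,3]);x,y,z=q[0],-q[1],-q[2];t=np.arctan2(np.hypot(x,y),z);k=t/np.hypot(x,y)
    K=s["mtx"];return (K[0,0]*x*k+K[0,2]).round(1),(K[1,1]*y*k+K[1,2]).round(1)
for n,t in(("w_sw2",(.5184,.379,.0777)),("w_sw3",(.5167,.3784,.0512))):
    s=pickle.load(open(n+".pkl","rb"));print(n,"tcp",proj(s,t),"cam",s["cam_to_world"][:3,3].round(4))
    for z in(.057,.054,.051):
        print(z,[proj(s,np.array([.5184,.379,z])+d) for d in((0,0,0),(.014,.002,0),(0,.014,0),(0,-.014,0))])
from plant import r
st=r.get_state();print(st["joint_torque"].round(2),st["moment"].round(2))
E
python3 -c "
import cv2;i=cv2.imread('pics/w_sw3.png')[180:300,200:360];cv2.imwrite('pics/c1.png',cv2.resize(i,(800,600),interpolation=cv2.INTER_CUBIC))"
```

```text
w_sw2 tcp (np.float64(275.1), np.float64(251.0)) cam [0.5847 0.3878 0.245 ]
0.057 [(np.float64(275.3), np.float64(238.5)), (np.float64(275.5), np.float64(216.3)), (np.float64(252.7), np.float64(235.3)), (np.float64(297.8), np.float64(241.7))]
0.054 [(np.float64(275.3), np.float64(236.9)), (np.float64(275.5), np.float64(215.0)), (np.float64(253.0), np.float64(233.7)), (np.float64(297.5), np.float64(240.0))]
0.051 [(np.float64(275.4), np.float64(235.3)), (np.float64(275.5), np.float64(213.7)), (np.float64(253.4), np.float64(232.2)), (np.float64(297.2), np.float64(238.4))]
w_sw3 tcp (np.float64(275.8), np.float64(250.7)) cam [0.5833 0.388  0.2182]
0.057 [(np.float64(275.1), np.float64(251.7)), (np.float64(275.3), np.float64(226.5)), (np.float64(249.1), np.float64(248.0)), (np.float64(300.9), np.float64(255.2))]
0.054 [(np.float64(275.1), np.float64(249.6)), (np.float64(275.3), np.float64(224.8)), (np.float64(249.6), np.float64(245.9)), (np.float64(300.5), np.float64(253.1))]
0.051 [(np.float64(275.2), np.float64(247.6)), (np.float64(275.3), np.float64(223.1)), (np.float64(250.0), np.float64(244.0)), (np.float64(300.2), np.float64(251.0))]
[-0.000e+00 -5.787e+01  1.310e+00 -1.096e+01  2.000e-02 -7.000e-02
 -0.000e+00] [0.02 0.01 0.03]
```

View pics/c1.png

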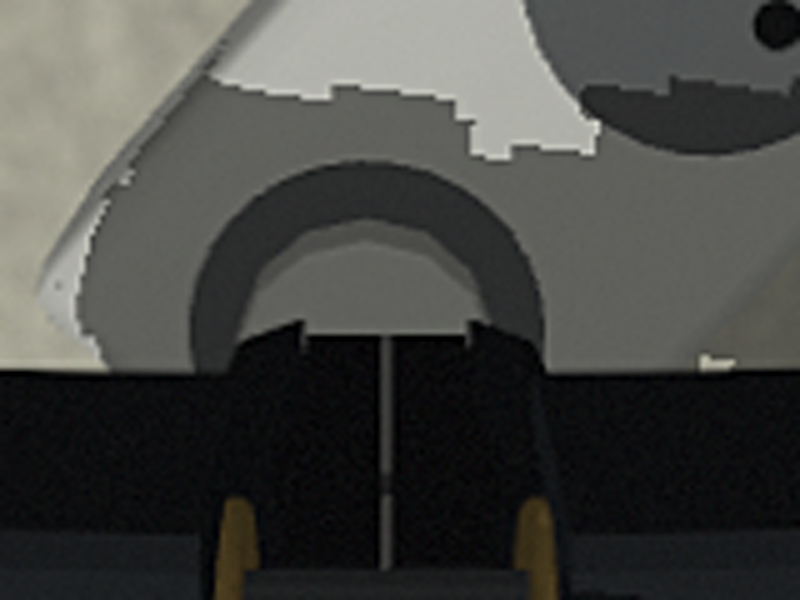

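The crop shows the cap still standing about 8–9 mm proud, with the fingertip edge at (277,247) not pressing it. The force is near zero as well, so I'll keep going down in small steps.

```bash
python3 -m pendant '[0,0,0,0.01,0,0,0, 0,0,0,0.01,0,0,0]'|sed -n 2,4p
python3 -m pendant '[0,0,0,0.01,0,0,0, 0,0,0,0.01,0,0,0]'|sed -n 2,4p
```

```text
tool_pos: [0.5166, 0.3783, 0.0495]
eef_rot: [0.997, 0.075, -0.0, 0.0]
contact_force: [0.1, -0.7, 0.3]
tool_pos: [0.5166, 0.3784, 0.048]
eef_rot: [0.997, 0.075, -0.0, 0.0]
contact_force: [-0.3, 0.4, 0.5]
```

```bash
python3 - <<'E'
from plant import r
import cv2
s=r.snapshot("scene");i=s["img"][100:190,280:400,::-1];cv2.imwrite("pics/s2.png",cv2.resize(i,(800,600),interpolation=cv2.INTER_CUBIC))
E
```

```text
(no output)
```

View pics/s2.png

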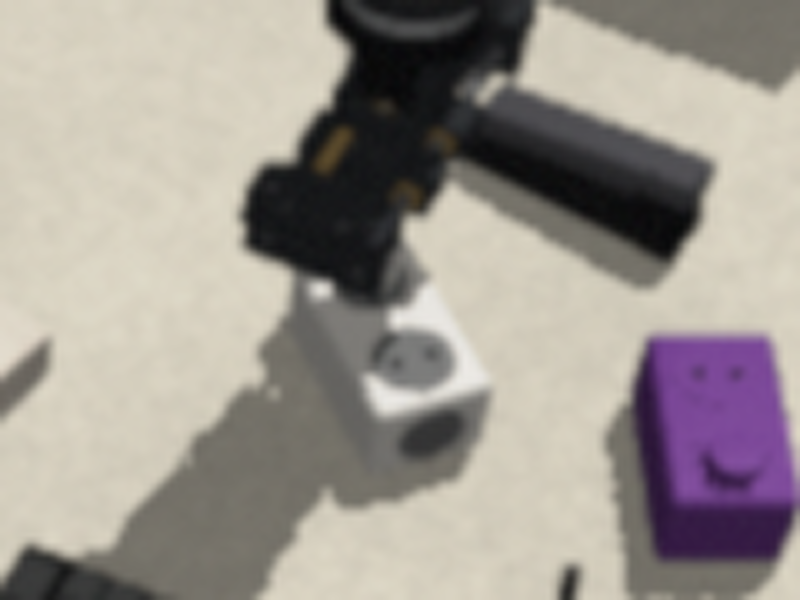

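The scene crop shows the fingertips at about (380,295) in the crop, over the switch end and hiding the cap. There's no sign that the block has been disturbed. The shut fingertips seem to end above the nominal TCP, so I'll continue by force.

```bash
python3 -m pendant '[0,0,0,0.01,0,0,0, 0,0,0,0.01,0,0,0]'|sed -n 2,4p
python3 -m pendant '[0,0,0,0.01,0,0,0, 0,0,0,0.01,0,0,0]'|sed -n 2,4p
```

```text
tool_pos: [0.5166, 0.3784, 0.0465]
eef_rot: [0.997, 0.075, -0.0, 0.0]
contact_force: [0.2, 0.1, 0.1]
tool_pos: [0.5166, 0.3784, 0.045]
eef_rot: [0.997, 0.075, -0.0, 0.0]
contact_force: [-0.2, 0.7, -0.2]
```

```bash
python3 - <<'E'
from h import *
S=pickle.load(open("scene.pkl","rb"))
M=S["cam_to_world"];K=S["mtx"]
for p in((.5166,.3784,.048),(.5166,.3784,.058),(.5166,.3784,.066),(.5255,.3797,.048),(.5255,.3797,.058),(.528,.362,.048),(.528,.362,.058),(.528,.362,.066)):
    q=M[:3,:3].T@(np.array(p)-M[:3,3]);print(p,(K[0,0]*q[0]/-q[2]+K[0,2]).round(1),(K[1,1]*-q[1]/-q[2]+K[1,2]).round(1))
E
```

```text
(0.5166, 0.3784, 0.048) 334.8 141.9
(0.5166, 0.3784, 0.058) 335.2 139.8
(0.5166, 0.3784, 0.066) 335.4 138.1
(0.5255, 0.3797, 0.048) 337.3 142.8
(0.5255, 0.3797, 0.058) 337.6 140.7
(0.528, 0.362, 0.048) 335.0 146.3
(0.528, 0.362, 0.058) 335.4 144.3
(0.528, 0.362, 0.066) 335.6 142.6
```

```bash
python3 -m pendant '[0,0,0,0.01,0,0,0, 0,0,0,0.01,0,0,0]'|sed -n 2,4p
python3 -m pendant '[0,0,0,0.01,0,0,0, 0,0,0,0.01,0,0,0]'|sed -n 2,4p
```

```text
tool_pos: [0.5166, 0.3784, 0.0435]
eef_rot: [0.997, 0.075, -0.0, 0.0]
contact_force: [0.6, 0.5, -0.1]
tool_pos: [0.5166, 0.3784, 0.042]
eef_rot: [0.997, 0.075, -0.0, 0.0]
contact_force: [-0.4, 0.2, -0.1]
```

```bash
python3 -m pendant '[0,0,0,0.01,0,0,0, 0,0,0,0.01,0,0,0]'|sed -n 2,4p
python3 w.py w_sw4; python3 - <<'E'
from h import *
for n in("w_sw2","w_sw3","w_sw4"):
    s=pickle.load(open(n+".pkl","rb"));print(n,cv2.cvtColor(s["img"],cv2.COLOR_RGB2GRAY)[200:252,272].tolist())
E
```

```text
tool_pos: [0.5166, 0.3784, 0.0405]
eef_rot: [0.997, 0.075, -0.0, 0.0]
contact_force: [0.2, -0.4, 1.1]
w_sw4 6.85 [0.5166 0.3784 0.0406] [-0.69  0.94 -0.02  1.64  0.03  0.56 -2.15]
w_sw2 [99, 99, 101, 103, 69, 41, 48, 46, 45, 46, 49, 45, 45, 45, 59, 81, 78, 79, 101, 101, 99, 99, 100, 100, 100, 98, 98, 99, 99, 99, 99, 100, 98, 99, 98, 99, 98, 98, 100, 97, 99, 98, 99, 99, 98, 103, 105, 0, 9, 9, 10, 14]
w_sw3 [97, 97, 95, 95, 96, 97, 96, 97, 96, 95, 98, 103, 44, 38, 44, 46, 46, 46, 44, 44, 43, 43, 43, 46, 80, 76, 75, 78, 93, 101, 97, 95, 95, 95, 95, 97, 97, 96, 97, 98, 97, 95, 97, 95, 97, 100, 100, 0, 8, 4, 3, 9]
w_sw4 [179, 190, 84, 93, 96, 96, 95, 96, 96, 95, 95, 96, 97, 95, 95, 96, 102, 79, 35, 44, 45, 44, 44, 43, 44, 44, 44, 43, 41, 50, 80, 77, 76, 77, 81, 103, 99, 93, 96, 96, 95, 96, 96, 95, 95, 101, 102, 0, 11, 7, 14, 12]
```

```bash
python3 -m pendant '[0,0,0,0.01,0,0,0, 0,0,0,0.01,0,0,0]'|sed -n 2,4p
python3 -m pendant '[0,0,0,0.01,0,0,0, 0,0,0,0.01,0,0,0]'|sed -n 2,4p
```

```text
tool_pos: [0.5166, 0.3784, 0.039]
eef_rot: [0.997, 0.075, -0.0, 0.0]
contact_force: [-0.9, 0.4, -0.3]
tool_pos: [0.5166, 0.3783, 0.0375]
eef_rot: [0.997, 0.075, -0.0, 0.0]
contact_force: [-0.0, 0.4, -1.0]
```

```bash
python3 -m pendant '[0,0,0,0.007,0,0,0, 0,0,0,0.007,0,0,0]'|sed -n 2,4p
python3 -m pendant '[0,0,0,0.007,0,0,0, 0,0,0,0.007,0,0,0]'|sed -n 2,4p
python3 w.py w_sw5; python3 - <<'E'
from h import *
s=pickle.load(open("w_sw5.pkl","rb"));print(cv2.cvtColor(s["img"],cv2.COLOR_RGB2GRAY)[200:252,272].tolist())
E
```

```text
tool_pos: [0.5168, 0.3785, 0.0367]
eef_rot: [0.997, 0.075, 0.0, -0.0]
contact_force: [-0.0, -0.4, 1.5]
tool_pos: [0.5168, 0.3785, 0.0356]
eef_rot: [0.997, 0.075, 0.0, -0.0]
contact_force: [0.1, -1.1, 2.2]
w_sw5 7.7 [0.5168 0.3785 0.0357] [-0.69  0.95 -0.02  1.64  0.03  0.55 -2.15]
[175, 176, 176, 179, 192, 82, 91, 94, 93, 95, 95, 96, 95, 96, 96, 94, 95, 95, 97, 99, 85, 33, 44, 45, 44, 44, 41, 46, 42, 46, 45, 43, 49, 79, 76, 76, 76, 87, 103, 97, 95, 95, 96, 95, 96, 100, 101, 0, 8, 3, 9, 6]
```

The force is rising, with contact at a TCP reading of about 0.037, so the shut tips end about 20 mm above the reading. I'll press on to about 4 N and then release.

```bash
python3 -m pendant '[0,0,0,0.01,0,0,0, 0,0,0,0.01,0,0,0]'|sed -n 2,4p
python3 -m pendant '[0,0,0,0.008,0,0,0, 0,0,0,0.008,0,0,0]'|sed -n 2,4p
python3 w.py w_sw6; python3 - <<'E'
from h import *
s=pickle.load(open("w_sw6.pkl","rb"));print(cv2.cvtColor(s["img"],cv2.COLOR_RGB2GRAY)[200:252,272].tolist())
E
```

```text
tool_pos: [0.5168, 0.3785, 0.0341]
eef_rot: [0.997, 0.075, 0.0, -0.0]
contact_force: [-0.3, -0.1, 2.6]
tool_pos: [0.5168, 0.3785, 0.0329]
eef_rot: [0.997, 0.075, 0.0, -0.0]
contact_force: [-0.4, -0.0, 4.0]
w_sw6 8.15 [0.5168 0.3785 0.033 ] [-0.7   0.95 -0.02  1.64  0.03  0.55 -2.15]
[176, 176, 175, 175, 176, 175, 176, 175, 176, 187, 78, 84, 83, 85, 82, 82, 79, 179, 88, 92, 97, 103, 42, 41, 45, 45, 43, 44, 43, 42, 44, 44, 41, 43, 59, 79, 77, 80, 103, 98, 96, 94, 94, 97, 96, 99, 101, 0, 6, 10, 12, 11]
```

```bash
python3 -m pendant '[0,0,0,0.005,0,0,0, 0,0,0,0.005,0,0,0, 0,0,0,0.005,0,0,0]'|sed -n 2,4p
python3 -m pendant '[0,0,0,-0.1,0,0,0, 0,0,0,-0.3,0,0,0, 0,0,0,-0.6,0,0,0, 0,0,0,-0.6,0,0,0, 0,0,0,-0.6,0,0,0]'
python3 w.py w_sw7; python3 - <<'E'
from h import *
from plant import r
s=pickle.load(open("w_sw7.pkl","rb"));print(blob(s,270,210,80,255,30))
a=np.array([.4997,.0315,0]);st=r.get_state();p=st["tool_pos"];q=R.from_quat(st["eef_rot"]);print((q.inv().apply(a-p*[1,1,0])/.15).round(3))
E
```

```text
tool_pos: [0.5168, 0.3785, 0.0322]
eef_rot: [0.997, 0.075, 0.0, -0.0]
contact_force: [0.0, -1.0, 4.1]
clock: 8.95
tool_pos: [0.5173, 0.3789, 0.1238]
eef_rot: [0.997, 0.075, 0.001, -0.001]
contact_force: [-0.5, -0.5, 0.0]
opening: 0.006
finger_force: 0.0
w_sw7 9.0 [0.5164 0.3782 0.1224] [-0.69  0.82 -0.02  1.61  0.02  0.71 -2.14]
((np.float64(267.6), np.float64(209.5)), 3304, 183)
[-4.560e-01  2.269e+00  1.000e-03]
```

The switch went down about 4.8 mm by the TCP reading (force 4.1 N) and was released. Next is the space bar.

```bash
python3 -m pendant '[0,-0.15,0.75,0,0,0,0, 0,-0.15,0.75,0,0,0,0, 0,-0.15,0.75,0,0,0,0]' >/dev/null
python3 -m pendant '[0,-0.15,0.75,0,0,0,0, 0,-0.15,0.75,0,0,0,0, 0,-0.15,0.75,0,0,0,0]' >/dev/null
python3 -m pendant '[0,-0.15,0.76,0,0,0,0, 0,-0.15,0.76,0,0,0,0, 0,-0.15,0.76,0,0,0,0, 0,-0.15,0.76,0,0,0,0, 0,-0.15,0.76,0,0,0,0]'
python3 w.py w_sp2
python3 - <<'E'
from h import *
from plant import r
s=pickle.load(open("w_sp2.pkl","rb"));g=cv2.cvtColor(s["img"],cv2.COLOR_RGB2GRAY)
m=cv2.inRange(g,70,135);m[245:]=0
n,l,st,c=cv2.connectedComponentsWithStats(m,connectivity=4)
for k in range(1,n):
    if 600<st[k,4]<9000:print(st[k].tolist(),c[k].round(1),plane(*ray(s,*c[k],True),.023).round(4))
T=r.snapshot("top");S=r.snapshot("scene");pickle.dump(T,open("top2.pkl","wb"));pickle.dump(S,open("scene2.pkl","wb"))
T0=pickle.load(open("top.pkl","rb"));S0=pickle.load(open("scene.pkl","rb"))
f=lambda a,b,u,v:int(np.abs(a["img"][v-20:v+20,u-20:u+20].astype(int)-b["img"][v-20:v+20,u-20:u+20]).max())
print("block change",f(T,T0,176,224),f(S,S0,338,152))
st=r.get_state();print(st["tool_pos"].round(4));q=R.from_quat(st["eef_rot"]);print((q.inv().apply(np.array([.4997,.0315,.015])-st["tool_pos"])/.15).round(3))
E
```

```text
clock: 10.1
tool_pos: [0.5006, 0.0346, 0.1216]
eef_rot: [0.997, 0.075, -0.0, -0.001]
contact_force: [-0.1, 0.6, 0.5]
opening: 0.006
finger_force: 0.0
w_sp2 10.15 [0.5008 0.0355 0.1218] [-0.1   0.69 -0.09  2.03  0.13  0.44 -1.72]
[482, 0, 78, 53, 2932] [527.   21.1] [ 0.7347 -0.1899  0.023 ]
[0, 72, 50, 107, 3186] [ 18.8 121.3] [0.5511 0.3089 0.023 ]
[171, 196, 132, 26, 2352] [252.1 208.3] [0.4963 0.0545 0.023 ]
block change 17 26
[0.5008 0.0357 0.1219]
[-0.011  0.027  0.713]
```

```bash
python3 -m pendant '[0,-0.01,0.03,0.25,0,0,0, 0,-0.01,0.03,0.5,0,0,0, 0,-0.01,0.03,0.68,0,0,0, 0,-0.01,0.03,0.73,0,0,0, 0,-0.01,0.03,0.73,0,0,0]'|sed -n 2,4p
python3 -m pendant '[0,0,0,0.02,0,0,0, 0,0,0,0.04,0,0,0, 0,0,0,0.04,0,0,0]'|sed -n 2,4p
python3 w.py w_sp3
python3 - <<'E'
import cv2
i=cv2.imread('pics/w_sp3.png')[130:310,160:400];cv2.imwrite('pics/c2.png',cv2.resize(i,(800,600),interpolation=cv2.INTER_CUBIC))
E
```

```text
tool_pos: [0.4994, 0.0297, 0.0119]
eef_rot: [0.997, 0.076, -0.001, -0.0]
contact_force: [-0.5, 0.5, -0.1]
tool_pos: [0.5004, 0.0286, 0.0073]
eef_rot: [0.997, 0.075, 0.001, -0.0]
contact_force: [0.6, -0.4, -0.2]
w_sp3 11.1 [0.5004 0.0286 0.0073] [-0.13  0.9  -0.03  2.07  0.17  0.16 -1.74]
```

View pics/c2.png

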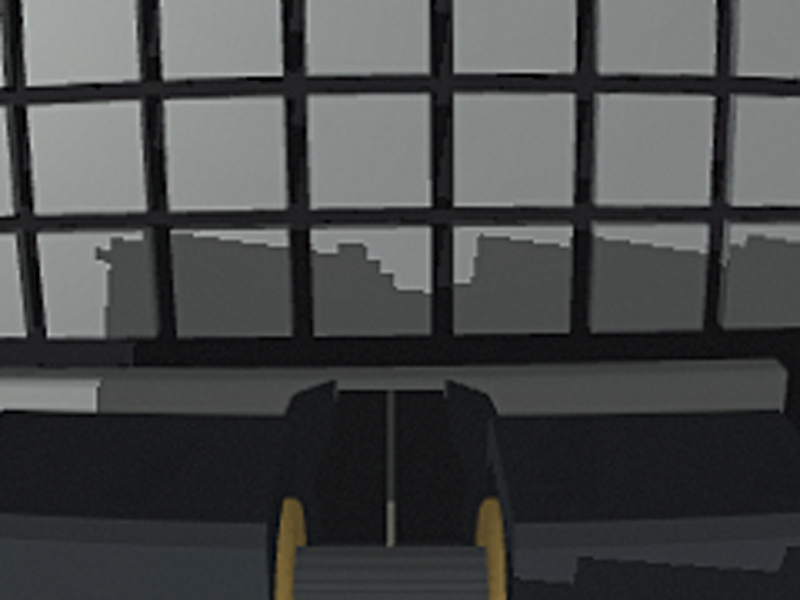

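The crop shows the fingertips in line along the space bar, with their front edge at about (390,390), just inside the bar's rear edge at y≈365 and clear of the next row. Now the press.

```bash
for k in 1; do python3 -m pendant '[0,0,0,0.02,0,0,0, 0,0,0,0.02,0,0,0]'|sed -n 2,4p;done
python3 -m pendant '[0,0,0,0.01,0,0,0, 0,0,0,0.01,0,0,0]'|sed -n 2,4p
python3 -m pendant '[0,0,0,0.01,0,0,0, 0,0,0,0.01,0,0,0]'|sed -n 2,4p
```

```text
tool_pos: [0.4999, 0.0285, 0.0037]
eef_rot: [0.997, 0.075, 0.0, 0.0]
contact_force: [0.0, 0.9, 0.3]
tool_pos: [0.5, 0.0285, 0.0021]
eef_rot: [0.997, 0.075, 0.0, 0.0]
contact_force: [0.3, 0.1, 1.5]
tool_pos: [0.5, 0.0285, 0.0006]
eef_rot: [0.997, 0.075, 0.0, 0.0]
contact_force: [-0.3, -0.8, 3.0]
```

```bash
python3 -m pendant '[0,0,0,0.008,0,0,0, 0,0,0,0.008,0,0,0, 0,0,0,0.008,0,0,0]'|sed -n 2,4p
python3 -m pendant '[0,0,0,0.004,0,0,0, 0,0,0,0.004,0,0,0, 0,0,0,0.004,0,0,0]'|sed -n 2,4p
```

```text
tool_pos: [0.5, 0.0285, -0.0005]
eef_rot: [0.997, 0.075, 0.0, 0.0]
contact_force: [0.5, 0.6, 2.5]
tool_pos: [0.5, 0.0285, -0.0011]
eef_rot: [0.997, 0.075, 0.0, 0.0]
contact_force: [0.0, -0.5, 3.2]
```

```bash
python3 - <<'E'
from plant import r
import numpy as np
f=[]
for i in range(8):r.snapshot("top");f.append(r.get_state()["contact_force"][2])
print(np.mean(f),np.std(f),r.get_state()["tool_pos"].round(4))
E
```

```text
3.555471944271355 0.5711838183867664 [ 0.5     0.0285 -0.0011]
```

The mean force is 3.56 N, which is about 3.9 mm of travel and past half way. I'll release and go to the speaker.

```bash
python3 -m pendant '[0,0,0,-0.1,0,0,0, 0,0,0,-0.35,0,0,0, 0,0,0,-0.7,0,0,0, 0,0,0,-0.85,0,0,0, 0,0,0,-0.85,0,0,0]'
python3 - <<'E'
from h import *
from plant import r
st=r.get_state();q=R.from_quat(st["eef_rot"]);print((q.inv().apply(np.array([.5413,-.3515,.12])-st["tool_pos"])/.15).round(3))
E
```

```text
clock: 13.2
tool_pos: [0.5017, 0.0289, 0.1293]
eef_rot: [0.997, 0.075, 0.003, -0.0]
contact_force: [-0.4, 0.5, -0.5]
opening: 0.007
finger_force: 0.0
[-0.119  2.547  0.061]
```

```bash
python3 -m pendant '[0,-0.04,0.85,0,0,0,0, 0,-0.04,0.85,0,0,0,0, 0,-0.04,0.85,0,0,0,0]' >/dev/null
python3 -m pendant '[0,-0.04,0.85,0,0,0,0, 0,-0.04,0.85,0,0,0,0, 0,-0.04,0.85,0,0,0,0]' >/dev/null
python3 -m pendant '[0,-0.04,0.85,0,0,0,0, 0,-0.04,0.85,0,0,0,0, 0,-0.04,0.85,0,0,0,0, 0,-0.04,0.85,0,0,0,0, 0,-0.04,0.85,0,0,0,0]'
python3 w.py w_m2
python3 - <<'E'
from h import *
from plant import r
s=pickle.load(open("w_m2.pkl","rb"));g=cv2.cvtColor(s["img"],cv2.COLOR_RGB2GRAY)
m=cv2.inRange(g,70,135);m[246:]=0
n,l,st,c=cv2.connectedComponentsWithStats(m,connectivity=4)
for k in range(1,n):
    if 60<st[k,4]<9000:print(st[k].tolist(),c[k].round(1),plane(*ray(s,*c[k],True),.042).round(4))
T=r.snapshot("top");T0=pickle.load(open("top.pkl","rb"))
print("kbd change",np.abs(T["img"].astype(int)-T0["img"])[200:250,225:310].max())
st=r.get_state();print(st["tool_pos"].round(4));q=R.from_quat(st["eef_rot"]);print((q.inv().apply(np.array([.5413,-.3515,.035])-st["tool_pos"])/.15).round(3))
E
```

```text
clock: 14.3
tool_pos: [0.5382, -0.3517, 0.1245]
eef_rot: [0.997, 0.075, -0.001, -0.001]
contact_force: [-0.3, 0.4, -1.1]
opening: 0.006
finger_force: 0.0
w_m2 14.35 [ 0.5388 -0.3502  0.1248] [ 0.62  0.83 -0.21  1.59  0.23  0.76 -1.11]
[278, 0, 151, 83, 1718] [373.9  58.3] [ 0.6715 -0.4084  0.042 ]
[339, 0, 47, 21, 649] [364.3   7.2] [ 0.7132 -0.3955  0.042 ]
[296, 2, 19, 15, 203] [304.8   8.9] [ 0.7011 -0.3494  0.042 ]
[394, 31, 16, 18, 174] [402.2  38.5] [ 0.6944 -0.4297  0.042 ]
[43, 91, 16, 106, 644] [ 49.9 143.6] [ 0.5708 -0.1381  0.042 ]
[20, 100, 12, 18, 177] [ 25.1 108.4] [ 0.6026 -0.1014  0.042 ]
[7, 103, 11, 18, 162] [ 12.3 111.3] [ 0.5996 -0.0823  0.042 ]
[0, 106, 6, 17, 91] [  2.5 113.9] [ 0.597  -0.0667  0.042 ]
[20, 118, 13, 18, 183] [ 26.  126.7] [ 0.5851 -0.1044  0.042 ]
[8, 121, 11, 17, 164] [ 13.2 129.1] [ 0.5822 -0.0854  0.042 ]
[0, 124, 7, 16, 103] [  2.9 131.7] [ 0.579  -0.0688  0.042 ]
[21, 137, 13, 17, 182] [ 27.3 145.3] [ 0.5674 -0.1074  0.042 ]
[9, 139, 12, 17, 165] [ 14.5 147.3] [ 0.5643 -0.0882  0.042 ]
[260, 140, 16, 16, 208] [267.5 147.6] [ 0.5873 -0.3376  0.042 ]
[0, 142, 9, 16, 123] [  3.6 149.5] [ 0.5611 -0.0705  0.042 ]
[23, 156, 13, 17, 183] [ 29.1 163.8] [ 0.5496 -0.1103  0.042 ]
[11, 157, 12, 17, 162] [ 16.4 165.2] [ 0.5466 -0.0912  0.042 ]
[0, 159, 11, 16, 142] [  4.7 166.7] [ 0.5435 -0.0723  0.042 ]
[18, 178, 19, 18, 286] [ 27.2 186.7] [ 0.5266 -0.107   0.042 ]
[2, 179, 17, 19, 244] [  9.9 188.1] [ 0.522  -0.0798  0.042 ]
[252, 185, 42, 46, 1458] [272.1 207. ] [ 0.5415 -0.3479  0.042 ]
[223, 233, 15, 13, 156] [229.5 239.6] [ 0.509  -0.3172  0.042 ]
kbd change 18
[ 0.5392 -0.3497  0.1253]
[0.013 0.016 0.602]
```

The middle key is confirmed at (0.5415, -0.349), with small keys at (0.587, -0.338) and (0.509, -0.317), clear of the 35 mm wide fingertips. The keyboard is unchanged. I'll descend.

```bash
python3 -m pendant '[0,0.01,0.01,0.2,0,0,0, 0,0.01,0.01,0.4,0,0,0, 0,0.01,0.01,0.55,0,0,0, 0,0.01,0.01,0.61,0,0,0, 0,0.01,0.01,0.61,0,0,0, 0,0.01,0.01,0.61,0,0,0]'|sed -n 2,4p
python3 -m pendant '[0,0,0,0.02,0,0,0, 0,0,0,0.04,0,0,0, 0,0,0,0.04,0,0,0]'|sed -n 2,4p
```

```text
tool_pos: [0.5419, -0.3531, 0.0358]
eef_rot: [0.997, 0.076, 0.001, 0.0]
contact_force: [0.1, 0.2, -0.5]
tool_pos: [0.541, -0.3537, 0.0291]
eef_rot: [0.997, 0.075, 0.0, 0.0]
contact_force: [-0.4, 0.6, 0.3]
```

```bash
python3 -m pendant '[0,0,0,0.02,0,0,0, 0,0,0,0.02,0,0,0]'|sed -n 2,4p
python3 -m pendant '[0,0,0,0.014,0,0,0, 0,0,0,0.014,0,0,0]'|sed -n 2,4p
python3 -m pendant '[0,0,0,0.014,0,0,0, 0,0,0,0.014,0,0,0]'|sed -n 2,4p
```

```text
tool_pos: [0.5408, -0.3536, 0.0256]
eef_rot: [0.997, 0.075, -0.0, -0.0]
contact_force: [-0.8, -0.1, -0.4]
tool_pos: [0.5411, -0.3538, 0.0238]
eef_rot: [0.997, 0.075, 0.0, 0.0]
contact_force: [0.4, 0.1, 1.5]
tool_pos: [0.5411, -0.3537, 0.0217]
eef_rot: [0.997, 0.075, 0.0, 0.0]
contact_force: [-1.0, 0.5, 3.7]
```

```bash
python3 -m pendant '[0,0,0,0.01,0,0,0, 0,0,0,0.01,0,0,0, 0,0,0,0.01,0,0,0]'|sed -n 2,4p
python3 - <<'E'
from plant import r
import numpy as np
f=[]
for i in range(8):r.snapshot("top");f.append(r.get_state()["contact_force"][2])
print(np.mean(f),r.get_state()["tool_pos"].round(4))
E
```

```text
tool_pos: [0.5411, -0.3538, 0.0203]
eef_rot: [0.997, 0.075, 0.0, 0.0]
contact_force: [-0.8, -0.5, 3.9]
3.6704352243701264 [ 0.5411 -0.3538  0.0203]
```

```bash
python3 -m pendant '[0,0,0,0.004,0,0,0, 0,0,0,0.004,0,0,0, 0,0,0,0.004,0,0,0]'|sed -n 2,4p
python3 -m pendant '[0,0,0,-0.1,0,0,0, 0,0,0,-0.35,0,0,0, 0,0,0,-0.7,0,0,0, 0,0,0,-0.95,0,0,0, 0,0,0,-0.95,0,0,0, 0,0,0,-0.95,0,0,0]'
python3 -m pendant '[0,-0.8,0.5,0,0,0,0, 0,-0.8,0.5,0,0,0,0, 0,-0.8,0.5,0,0,0,0, 0,-0.8,0.5,0,0,0,0, 0,-0.8,0.5,0,0,0,0, 0,-0.8,0.5,0,0,0,0, 0,-0.8,0.5,0,0,0,0]'
python3 - <<'E'
from h import *
from plant import r
T=r.snapshot("top");S=r.snapshot("scene");T0=pickle.load(open("top.pkl","rb"));S0=pickle.load(open("scene.pkl","rb"))
f=lambda a,b,u,v,h:int(np.abs(a["img"][v-h:v+h,u-h:u+h].astype(int)-b["img"][v-h:v+h,u-h:u+h]).max())
print("block",f(T,T0,176,224,20),f(S,S0,338,152,20),"kbd",f(T,T0,267,225,40),f(S,S0,279,223,40),"spk",f(T,T0,375,226,20),f(S,S0,188,321,28))
print(blob(T,375,225,60,140)[:2],blob(S,186,318,60,160)[:2])
cv2.imwrite("pics/end.png",S["img"][:,:,::-1])
E
```

```text
tool_pos: [0.5411, -0.3538, 0.0196]
eef_rot: [0.997, 0.075, 0.0, 0.0]
contact_force: [-0.7, -0.6, 3.6]
clock: 17.5
tool_pos: [0.5411, -0.3536, 0.1632]
eef_rot: [0.997, 0.075, 0.001, 0.0]
contact_force: [-0.7, 0.8, -0.8]
opening: 0.01
finger_force: 0.0
clock: 18.2
tool_pos: [0.435, -0.4438, 0.1615]
eef_rot: [0.997, 0.077, 0.0, -0.001]
contact_force: [-0.6, 0.5, -0.6]
opening: 0.004
finger_force: 0.0
block 12 7 kbd 11 8 spk 65 7
((np.float64(375.1), np.float64(225.3)), 93) ((np.float64(186.2), np.float64(317.8)), 181)
```

View pics/end.png

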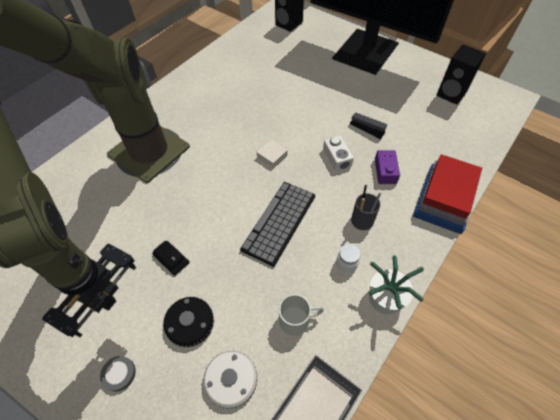

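The final view shows the block (338,152), keyboard (279,223) and speaker (188,321) unmoved, the gripper clear at about (90,290), and everything else in its place.

```bash
python3 -c "
from plant import r;print(r.finish_job())"
```

```text
the job is handed in; nothing more can be done
None
```

I pressed and released the power switch, the space bar and the speaker's middle key, in that order; force and position readings put each past its half-way point, nothing on the desk appears to have moved, and the job is handed in at about 18 s.

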